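Scan the sample label in the reading stand

ROBOT

A 6-joint arm with a two-finger parallel gripper is mounted at the origin on the work surface. World frame = base frame: x ahead of the robot, y to its left, z up, the work surface at z = 0. Lengths are in m, angles in rad, forces in N, time in s.
With the tool pointing down it reaches from about 0.35 to 0.975 m from the base axis. Payload 17.4 kg.
Tool frame: the origin (TCP) lies midway between the tips of the shut fingers; the grasp point (between the pads) lies 19 mm behind it (r.grip_point_offset is the distance from the TCP to the grasp point, in m); x points along the fingers, y is the direction in which the jaws open and shut, and the axes are right-handed (so a half turn about x gives the same grasp; the last joint's range is limited). The gripper opens to 85 mm and grips with 20 to 120 N. Pads are 22 mm wide; open, the fingers measure 114 mm over their backs; the gripper's body (76 mm by 85 mm) begins 54 mm behind the grasp point. The pads swing forward as they close: fully open they stand 13 mm farther back than shut.
Start: joints at [-1.381, 0.116, 1.442, -0, 1.584, -0.038], TCP at [0.152, -0.658, 0.231] pointing down, gripper open.
Joint ranges: [-2.83, 2.83], [-0.83, 2.19], [0.07, 2.5], [-1.14, 4.28], [0.01, 3], [-2.97, 2.97]. Speed limits (rad/s): [1.89, 1.89, 2.22, 3.14, 3.14, 3.14].

INTERFACE

Orientations are given as [roll, pitch, yaw] about the fixed x, y, z axes, in that order (R = Rz(yaw) Ry(pitch) Rx(roll)).
In Python, from rig import r gives the robot as it stands.
- The arm moves only by the tool arm_command, never from a script. Its argument "rows" is a list of rows, each a list of 3 entries, a list of its own where there are three numbers: the opening, from -1 (shut) to 1 (fully open), so that 0 is half open, then the shift along the world's x, y, z as a fraction of full scale, then the turn about the world's z as a fraction of full scale. A call has 1 to 20 rows; each row is the pose to reach, as a shift and turn from the pose commanded when the call began, turning the shorter way round; what a row does not reach only later rows make up. Full scale, the value 1, is 200 mm for a shift and 180 degrees for a turn. A row lasts 1/12 s, in which the tool goes at most 41.7 mm and 7.16 degrees, less where a joint would pass 70% of its speed; a pose out of reach is approached as far as the arm can. A call with a number of a shift or a turn outside -1 to 1 is refused whole. A call with a gripper value outside its range is refused whole. The fingers move at their own pace and stop on an object; "squeeze" is the grip in N (left out, the last holds). Time passes only in rows, so rows that repeat a pose let the fingers close. It gives the time, the measured TCP pose, the force and the opening at its end, in the units of the state.
- r.read_state(): the state, without advancing time (a new reading comes with each control period).
- r.capture(name): name is "side" or "top"; returns a dict with "frame" (480x640x3 uint8, red, green, blue), "depth" (480x640 float32, m along the optical axis (not along the pixel's ray), 0 where there is no reading), "mtx" (3x3 intrinsics, pixels), "distortion" ([k1, k2, p1, p2, k3] as OpenCV has them; the pictures are not rectified), "rvec" (rotation vector, rad) and "tvec" (3), from world to camera coordinates, as OpenCV has them. Camera axes: x right, y down, z forward; pixel columns grow to the right and rows downward; lengths in m; the calibration is good to about 2 mm. A picture is of the moment at which its call begins.
- r.hand_in(): hands the job in, once; it reports no verdict.
Trained networks look in the newest picture that a camera, given by its name, has taken for a name from the list of things; names that differ only in an ending like _2 or _b are one class to them, and where a whole thing is asked for, a point or a joint stands for the part that bears it (a point fixed in the world has none). Each returns a list of dicts, best first, with "conf" (0 to 1); they miss things now and then, are a little off and sometimes report something else, mostly with a low value. They report only what shows in the picture. A call takes as long as a camera call.
- r.cut_out(thing, camera): "pixels" (480x640 bool, what is visible of it) and "pixel" ([column, row] in pixels, amid what is visible of it).
The state is a dict: "clock": time; "qpos": joint angles; "qvel": joint speeds; "tau": joint torques, N m; "ee_pos": TCP position; "orientation": TCP orientation; "contact_force": force on the tool from outside, world axes, zero at the start; "moment": the same for the moment, N m; "width": finger opening in m.
Only numpy, scipy, OpenCV 4.12 (cv2) and the standard library are available. Lean on these libraries where they do the work, as an engineer would, in place of code of your own. Each camera call takes 0.05 s, during which the arm holds its last target. There are 200 camera calls.

TASK

Get the reading stand ready: slide its cover fully open by the tab, and turn the round knob until the carriage's pointer lines up with the long index line, which brings the label to the middle of the window. Then take the scanner wand from its rest, aim its lens square at the middle of the label from about 7 cm away, hold it steady there for a full second without bumping the stand, and lay it back level in its rest. Leave the cover open, the pointer on the line and the beaker, cap, well plate and tube rack where they stand.

Things in the scene. Friction and masses are not known exactly. Their poses are not given: they have to be found in the camera images.
- stand: White plastic reading stand, fixed; origin at the centre of its underside, z up. Housing x -60 to 100, y -100 to 100 mm: flat ledge 85 mm high at x -60 to -20, 45 degree slope facing +x and up, flat toe 15 mm high at x 50 to 100. A window 48 (y) x 40 mm mid-slope shows the carriage. A wing 50 mm high at y 100 to 195, x -40 to 40 carries the knob.
- cover (a joint): Steel cover sliding along the stand's y over the window: 0 closed, 0.064 m fully open at its stop; it opens towards the stand's -y and stays where left (about 1.5 N friction).
- cover_tab (a point): Middle of the top edge of the cover's upright tab, which stands on the ledge: tab 30 (stand's x) x 8 (stand's y) mm, its top 119 mm over the bench, 30 mm above the cover. Axes parallel to the stand's. Push its +y side towards -y to open.
- knob (a joint): Round black knurled knob on the wing, vertical axis, 36 mm wide, 29 mm tall, held by light friction; angle in rad, positive counter-clockwise from above, range -2.2 to 2.2. Geared to the carriage: 12 mm of carriage travel towards the stand's +y per positive rad; about 0 when the pointer is on the index line.
- knob_top (a point): Centre of the knob's top face, 84 mm over the bench; the wing's top is 34 mm lower (a 48 mm wide, 4 mm thick collar lies round the knob's foot). Turns with the knob.
- pointer_tip (a point): Tip of the small dark steel pointer on the toe, fixed to the sliding carriage; moves along the stand's y.
- index_line (a point): Inner end of the long, broad black index line across the aluminium scale bar on the toe (the short thin ticks are 8 mm apart). The pointer is aligned when it has the same stand-y as this point. Axes parallel to the stand's.
- label (a point): Middle of the white paper label with black bars, 36 mm (stand's y) x 30 mm, on the carriage behind the window, 8 mm below the slope's surface; its z axis is the label's outward normal (45 degrees up).
- scanner: Scanner wand, 0.22 kg: grey straight handle 130 x 28 x 24 mm along its x, black head 50 x 36 x 26 mm at the +x end bent 45 degrees down. Origin at the middle of the handle's underside, z up; best grip across the handle over the origin, between the rest's two saddles.
- lens (a point): Centre of the scanner's lens in the tip of its head, at (90.5, 0, -24) mm in the scanner's frame; its z axis is the aiming direction, out of the lens (45 degrees below the handle's +x).
- rest: Grey scanner rest fixed to the bench, origin at the centre of its underside, base 120 x 70 x 10 mm. Two saddles 8 mm thick at x = +-42 mm, floors 60 mm over the bench, with side prongs 12 mm high that leave 38 mm (its y) between them. The wand lies in both with its origin over the rest's, handle along the rest's x.
- beaker: Bystander, loose, to be left alone: small glass beaker, 60 mm wide, 65 tall; origin at the centre of its underside.
- cap: Bystander, loose, to be left alone: loose blue screw cap, 40 mm wide, 22 tall; origin at the centre of its underside.
- wellplate: Bystander, loose, to be left alone: clear 24-well plate, 128 x 86 x 15 mm; origin at the centre of its underside.
- tuberack: Bystander, loose, to be left alone: white tube rack with clear tubes, 100 x 60 x 60 mm; origin at the centre of its underside.

How it is judged:
By the outcome, as a careful person would: the job done as asked, in the order asked, and still so for the second after the job is handed in, with the robot touching nothing.
It also fails if it takes over 67 s, if anything falls off the work surface, if the arm or the gripper's body presses on something with over 40 N, if the wrist force passes 120 N, or if a joint passes its speed limit or range.

## Working session

There is one attempt and no reset: what is moved stays moved. The work goes in short steps, Python scripts to look and compute and a tool call to move; the robot and the scene stay as the last step left them, time stands still between calls to the robot, and variables do not carry over. Pictures are saved under pics/ and viewed, about 8 in all and at most 12, crops included, and the job is handed in when it is done.

Besides the shell and the picture viewer there is one more tool, called after ">>>" by a JSON object that holds its "api" and its "payload". arm_command: Moves the arm, as the interface text tells. Shift numbers are shares of 200 mm and turn numbers shares of 180 degrees, none past 1 either way. Its arguments: {"type":"object","properties":{"rows":{"type":"array"},"squeeze":{"type":"number"}},"required":["rows"]}

```bash
mkdir -p pics; ls; python3 - <<'E'
from rig import r
import cv2,numpy as np
s=r.read_state(); print({k:np.round(v,3).tolist() for k,v in s.items()}, r.grip_point_offset)
im=[]
for n in("side","top"):
    c=r.capture(n); np.savez(f"{n}0.npz",**c); cv2.imwrite(f"pics/{n}0.png",cv2.cvtColor(c["frame"],cv2.COLOR_RGB2BGR))
    R=cv2.Rodrigues(np.array(c["rvec"],float))[0]; print(n,(-R.T@np.ravel(c["tvec"])).round(3),R.round(2).tolist(),c["mtx"],c["distortion"])
    for t in "stand cover_tab knob_top pointer_tip index_line label scanner lens rest beaker cap wellplate tuberack".split():
        try: print(t,[(round(d["conf"],2),np.round(d["pixel"]).tolist(),int(d["pixels"].sum())) for d in r.cut_out(t,n)[:2]])
        except Exception as e: print(t,e)
E
```

```text
pics
{'clock': 0.0, 'qpos': [-1.381, 0.117, 1.442, -0.0, 1.584, -0.038], 'qvel': [-0.0, 0.0, 0.001, 0.002, 0.0, 0.001], 'tau': [-0.003, -73.199, -63.249, -0.0, 0.006, 0.0], 'ee_pos': [0.152, -0.657, 0.231], 'orientation': [-1.604, 1.57, 1.765], 'contact_force': [0.866, -0.295, 0.223], 'moment': [0.006, 0.029, 0.014], 'width': 0.085} 0.0187
side [0.053 1.107 0.773] [[-0.92, -0.39, 0.0], [-0.19, 0.44, -0.88], [0.34, -0.81, -0.48]] [[596.06056092   0.         312.63689219]
 [  0.         596.06056092 238.12271867]
 [  0.           0.           1.        ]] [-0.09254747  0.          0.          0.          0.        ]
stand [(0.73, [316.0, 272.0], 5044), (0.2, [236.0, 330.0], 1184)]
cover_tab [(0.64, [339.0, 243.0], 327)]
knob_top [(0.58, [288.0, 278.0], 289)]
pointer_tip [(0.41, [305.0, 259.0], 46)]
index_line [(0.65, [315.0, 274.0], 4988), (0.57, [290.0, 279.0], 273)]
label []
scanner [(0.6, [234.0, 328.0], 1334)]
lens [(0.8, [236.0, 327.0], 1263)]
rest [(0.65, [221.0, 339.0], 1092)]
beaker [(0.69, [325.0, 334.0], 996)]
cap []
wellplate [(0.86, [311.0, 206.0], 759)]
tuberack [(0.71, [3
[... 278 characters left out ...]
6635  0.          0.          0.          0.        ]
stand [(0.64, [314.0, 256.0], 9369)]
cover_tab [(0.96, [318.0, 269.0], 1296)]
knob_top [(0.78, [239.0, 246.0], 320)]
pointer_tip [(0.22, [142.0, 232.0], 1396), (0.16, [312.0, 257.0], 9287)]
index_line [(0.95, [310.0, 252.0], 9393)]
label [(0.4, [320.0, 231.0], 54)]
scanner [(0.63, [470.0, 178.0], 2469), (0.25, [319.0, 267.0], 1379)]
lens [(0.62, [143.0, 233.0], 1512), (0.3, [317.0, 268.0], 1433)]
rest [(0.72, [164.0, 230.0], 1179)]
beaker [(0.88, [185.0, 317.0], 778), (0.27, [240.0, 245.0], 341)]
cap [(0.62, [242.0, 175.0], 285)]
wellplate [(0.93, [466.0, 179.0], 2424)]
tuberack [(0.65, [494.0, 280.0], 1822), (0.19, [312.0, 256.0], 9444)]
```

```bash
python3 - <<'E'
import cv2
t=cv2.imread("pics/top0.png")[140:340,80:560]; s=cv2.imread("pics/side0.png")[160:400,140:460]
cv2.imwrite("pics/a1.png",cv2.resize(t,(800,333),interpolation=cv2.INTER_CUBIC)); cv2.imwrite("pics/a2.png",cv2.resize(s,(800,600),interpolation=cv2.INTER_CUBIC))
E
```

```text
(no output)
```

View pics/top0.png

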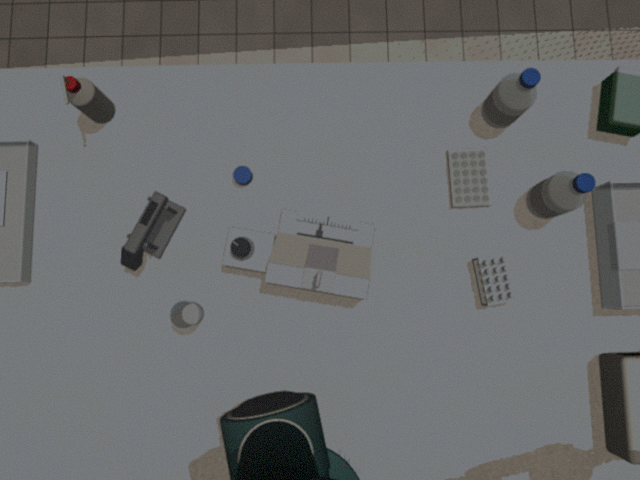

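View pics/a2.png

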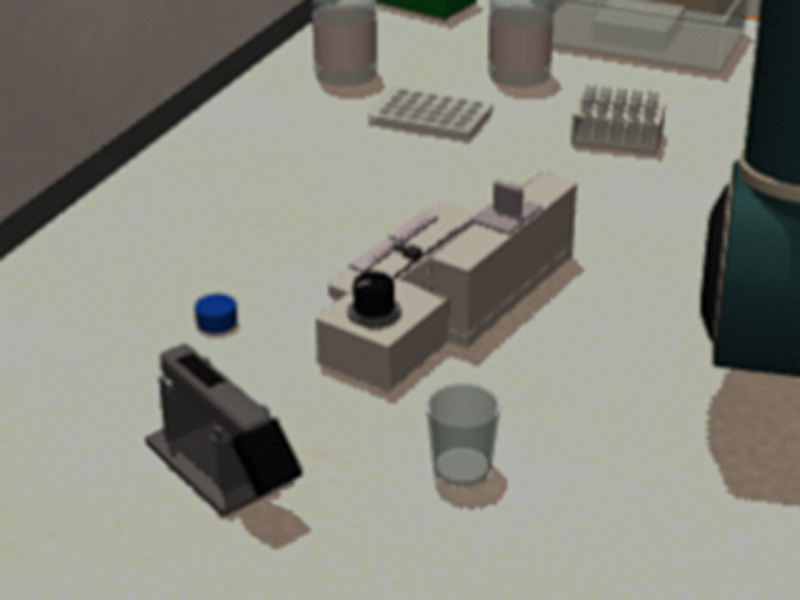

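```bash
cat > h.py <<'E'
import numpy as np,cv2
from scipy.optimize import least_squares
def load(f): return dict(np.load(f))
def RT(c): return cv2.Rodrigues(np.array(c["rvec"],float))[0],np.ravel(c["tvec"])
def ray_z(c,px,z):
    R,t=RT(c); n=cv2.undistortPoints(np.array(px,float).reshape(-1,1,2),c["mtx"],c["distortion"])[:,0]
    d=np.c_[n,np.ones(len(n))]@R; o=-R.T@t
    return o+d*((z-o[2])/d[:,2])[:,None]
def proj(c,P): return cv2.projectPoints(np.array(P,float).reshape(-1,1,3),c["rvec"],c["tvec"],c["mtx"],c["distortion"])[0][:,0]
def cloud(c,mask):
    v,u=np.nonzero(mask&(c["depth"]>0)); R,t=RT(c)
    n=cv2.undistortPoints(np.c_[u,v].astype(float).reshape(-1,1,2),c["mtx"],c["distortion"])[:,0]
    z=c["depth"][v,u]; return (np.c_[n*z[:,None],z]-t)@R, np.c_[u,v]
def rz(a): return np.array([[np.cos(a),-np.sin(a)],[np.sin(a),np.cos(a)]])
E
cat > fit.py <<'E'
from h import *
c=load("top0.npz")
def box(x0,y0,x1,y1):
    m=np.zeros((480,640),bool); m[y0:y1,x0:x1]=1; return m
P,uv=cloud(c,box(205,195,395,315)); 
print("bench z",np.median(P[P[:,2]<.008,2]))
for z0,z1 in((.078,.093),(.045,.056),(.075,.09)):pass
# stand: height model with smooth edges
def H(q):
    x,y=q.T*1000
    h=np.zeros(len(x)); a=(abs(y)<100)&(x>-60)&(x<100)
    h[a]=np.clip(65-x[a],15,85); w=(y>=100)&(y<195)&(abs(x)<40); h[w]=50
    return h/1000
def cost(p):
    q=(P[:,:2]-p[:2])@rz(p[2]); e=P[:,2]-H(q)
    return np.minimum(abs(e),.02).sum()
from scipy.optimize import minimize,differential_evolution
o=differential_evolution(cost,[(.35,.55),(-.12,.08),(-.4,.2)],seed=1,tol=1e-6)
print("stand",o.x,np.degrees(o.x[2]),o.fun/len(P))
x,y,a=o.x; S=lambda v:np.r_[np.array([x,y])+rz(a)@np.array(v[:2]),v[2]]
print("px origin etc", proj(c,[S(v) for v in [(100,100,15),(100,-100,15),(-60,100,85),(-60,-100,85),(-40,195,50),(40,195,50)] for v in [np.array(v)/1000]]).round(1).tolist())
q=(P[:,:2]-o.x[:2])@rz(a)
k=P[:,2]>.076; kk=k&(q[:,1]>.11); tt=(P[:,2]>.105)
print("knob",kk.sum(),q[kk].mean(0),P[kk].mean(0)," tab",tt.sum(),q[tt].mean(0),np.ptp(q[tt],axis=0),P[tt].mean(0))
Q,uv=cloud(c,box(110,180,195,280)); hm=Q[:,2]>.07
r_=cv2.minAreaRect(Q[hm,:2].astype(np.float32)*1000); print("scanner hi",hm.sum(),np.percentile(Q[hm,2],[5,50,95]),r_)
b=(Q[:,2]>.004)&(Q[:,2]<.03); print("rest base",cv2.minAreaRect(Q[b,:2].astype(np.float32)*1000))
im=c["frame"][...,::-1]
cv2.imwrite("pics/b1.png",cv2.resize(im[200:305,215:385],None,fx=4.7,fy=4.7,interpolation=cv2.INTER_CUBIC))
E
python3 fit.py
```

```text
bench z 0.0008900536728727803
stand [ 0.49819956 -0.05128937 -0.18551293] -10.629108030355297 0.0022978992615446726
px origin etc [[281.3, 208.5], [374.6, 224.0], [263.7, 282.1], [366.1, 299.2], [221.1, 265.1], [228.6, 226.3]]
knob 282 [-0.00051357  0.15945145] [0.52710574 0.1055209  0.0841067 ]  tab 70 [-0.03939089 -0.00214589] [0.02860276 0.00787022] [ 0.45908874 -0.04613277  0.11902126]
scanner hi 1194 [0.0719422  0.08383765 0.08706363] ((574.283935546875, 294.4527587890625), (45.76041793823242, 142.3676300048828), 61.7873649597168)
rest base ((578.142333984375, 304.2129821777344), (216.412353515625, 180.04237365722656), 0.2736383378505707)
```

View pics/b1.png

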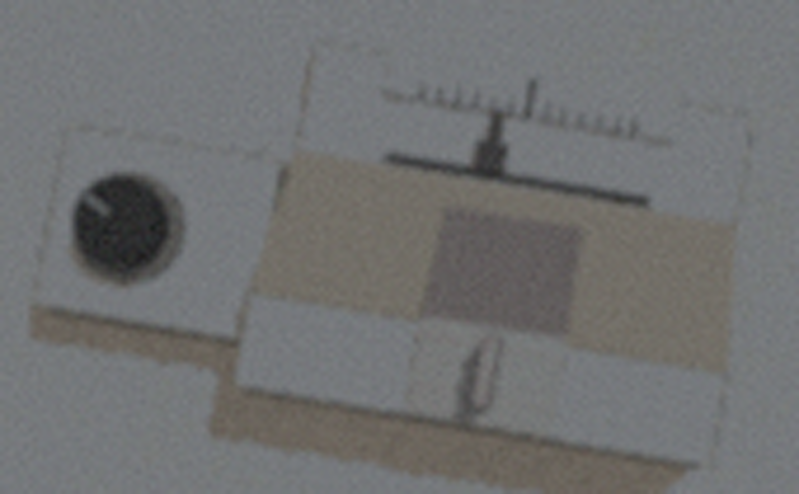

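```bash
cat >> h.py <<'E'
S0=np.array([.4982,-.0513]);SA=-.1855
def st(c,px,z): return (ray_z(c,px,z)[:,:2]-S0)@rz(SA)
def w(v): return np.r_[S0+rz(SA)@np.array(v[:2]),v[2]]
E
python3 - <<'E'
from h import *
from scipy.spatial.transform import Rotation as Ro
from rig import r
s=r.read_state(); R=Ro.from_euler("xyz",s["orientation"]).as_matrix(); print("tool",R.round(3).tolist())
c=load("top0.npz")
# rectify toe at z=.018 in stand frame: 0.5mm/px
xs=np.arange(.105,.035,-.0005); ys=np.arange(.06,-.06,-.0005)
G=np.array([[w((x,y,.018)) for y in ys] for x in xs]); m=proj(c,G.reshape(-1,3)).reshape(len(xs),len(ys),2).astype(np.float32)
g=cv2.remap(cv2.cvtColor(c["frame"],cv2.COLOR_RGB2GRAY),m[...,0].copy(),m[...,1].copy(),cv2.INTER_CUBIC)
cv2.imwrite("pics/toe.png",cv2.resize(cv2.convertScaleAbs(g,alpha=1.8),None,fx=3.3,fy=3.3))
P,uv=cloud(c,np.pad(np.ones((25,60),bool),((205,250),(290,290)))); q=(P[:,:2]-S0)@rz(SA)
for a in (.06,.065,.07,.075,.08,.085,.09): 
    k=(abs(q[:,0]-a)<.0025)&(abs(q[:,1])<.03); print(a,np.percentile(P[k,2],[5,50,95]).round(4))
Q,uv=cloud(c,np.pad(np.ones((100,85),bool),((180,200),(110,445))))
k=(Q[:,2]>.0815)&(Q[:,2]<.089); mr=cv2.minAreaRect(Q[k,:2].astype(np.float32)*1000); print(k.sum(),mr,cv2.boxPoints(mr).tolist(),np.median(Q[k,2]))
d=Q[k,:2]; m0=d.mean(0); e=np.linalg.svd(d-m0,full_matrices=False)[2]; L=(d-m0)@e.T; print(m0,e[0],np.degrees(np.arctan2(*e[0][::-1])),np.percentile(L,[1,50,99],axis=0))
k=(Q[:,2]>.004)&(Q[:,2]<.016); d=Q[k,:2]; print("base",cv2.minAreaRect(d[np.hypot(*(d-[.575,.3]).T)<.1].astype(np.float32)*1000))
for n,bx in dict(cap=(228,160,258,190),beaker=(160,290,210,340)).items():
    A,_=cloud(c,np.pad(np.ones((bx[3]-bx[1],bx[2]-bx[0]),bool),((bx[1],480-bx[3]),(bx[0],640-bx[2])))); k=A[:,2]>.015; print(n,A[k].mean(0),A[k].max(0))
E
```

```text
tool [[0.0, 0.226, -0.974], [0.0, -0.974, -0.226], [-1.0, -0.0, -0.0]]Traceback (most recent call last):
  File "<stdin>", line 13, in <module>
    return _quantile_unchecked(
        a, q, axis, out, overwrite_input, method, keepdims, weights)
    return _ureduce(a,
                    func=_quantile_ureduce_func,
    ...<5 lines>...
                    overwrite_input=overwrite_input,
                    method=method)
    r = func(a, **kwargs)
    result = _quantile(arr,
                       quantiles=q,
    ...<2 lines>...
                       out=out,
                       weights=wgt)
    slices_having_nans = np.isnan(arr[-1, ...])
                                  ~~~^^^^^^^^^
IndexError: index -1 is out of bounds for axis 0 with size 0
```

View pics/toe.png

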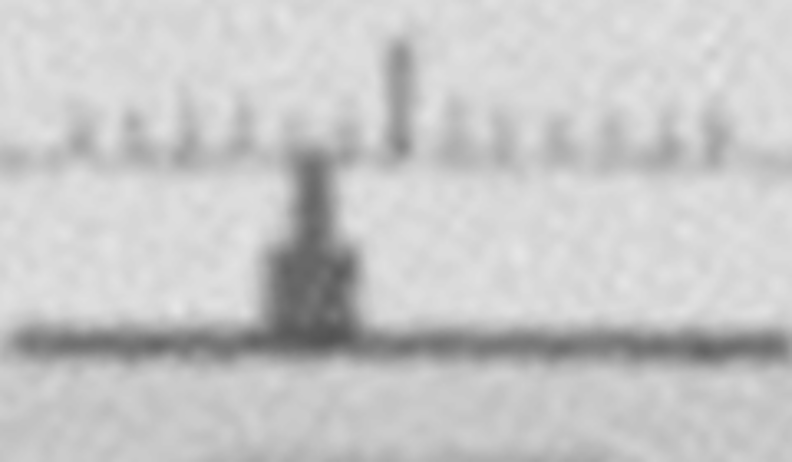

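```bash
cat >> h.py <<'E'
def box(x0,y0,x1,y1):
    m=np.zeros((480,640),bool); m[y0:y1,x0:x1]=1; return m
E
python3 - <<'E'
from h import *
c=load("top0.npz")
P,uv=cloud(c,box(280,200,380,240)); q=(P[:,:2]-S0)@rz(SA)
for a in (.06,.065,.07,.075,.08,.085,.09): 
    k=(abs(q[:,0]-a)<.0025)&(abs(q[:,1])<.03); print(a,np.percentile(P[k,2],[5,50,95]).round(4))
Q,uv=cloud(c,box(110,180,195,280))
k=(Q[:,2]>.0815)&(Q[:,2]<.089); mr=cv2.minAreaRect(Q[k,:2].astype(np.float32)*1000); print(k.sum(),mr,cv2.boxPoints(mr).tolist(),np.median(Q[k,2]))
d=Q[k,:2]; m0=d.mean(0); e=np.linalg.svd(d-m0,full_matrices=False)[2]; L=(d-m0)@e.T; print(m0,e[0],np.degrees(np.arctan2(*e[0][::-1])),np.percentile(L,[1,50,99],axis=0))
k=(Q[:,2]>.004)&(Q[:,2]<.016); d=Q[k,:2]; print("base",cv2.minAreaRect(d[np.hypot(*(d-[.575,.3]).T)<.09].astype(np.float32)*1000))
for n,bx in dict(cap=(228,160,258,190),beaker=(160,290,210,340)).items():
    A,_=cloud(c,box(*bx)); k=A[:,2]>.015; print(n,A[k].mean(0),A[k].max(0))
print("knob",w((-.0,.1595,.084)),"tab",w((-.04,0,.119)))
n=w((.0588,0,.0938));print("lens tgt",n,"org",w((.1493,0,.1178)))
E
```

```text
0.06 [0.0132 0.0165 0.0257]
0.065 [0.0131 0.0161 0.0254]
0.07 [0.0128 0.016  0.0225]
0.075 [0.0137 0.0162 0.023 ]
0.08 [0.0138 0.0174 0.0227]
0.085 [0.0168 0.0199 0.0233]
0.09 [0.0176 0.0199 0.0228]
842 ((579.4110717773438, 291.07708740234375), (28.827882766723633, 129.78546142578125), 62.03730392456055) [[515.335693359375, 308.7738952636719], [629.9691162109375, 247.91795349121094], [643.4864501953125, 273.3802795410156], [528.85302734375, 334.2362060546875]] 0.08470605980054714
[0.57888768 0.29087149] [-0.88266756  0.46999785] 151.96584272816102 [[-6.25658954e-02 -1.34706950e-02]
 [-3.35554796e-04  9.76717688e-05]
 [ 6.30125554e-02  1.28056711e-02]]
base ((575.8668212890625, 300.929931640625), (174.97610473632812, 166.59738159179688), 10.348855018615723)
cap [0.68718746 0.110836   0.02266956] [0.70726815 0.12973314 0.02722559]
beaker [0.39906509 0.22326308 0.04770266] [0.42867015 0.24666694 0.06970813]
knob [0.52761786 0.10546364 0.084     ] tab [ 0.45888623 -0.04392248  0.119     ]
lens tgt [ 0.55599124 -0.06214495  0.0938    ] org [ 0.64493863 -0.07883659  0.1178    ]
```

>>> {"api": "arm_command", "payload": {"rows": [[-1, [0.25, 0.5, 0], 0.06], [-1, [0.5, 1, 0], 0.12], [-1, [0.5, 1, 0], 0.12], [-1, [0.5, 1, 0], 0.12], [-1, [0.5, 1, 0], 0.12], [-1, [0.5, 1, 0], 0.12]], "squeeze": 60}}

```text
clock: 1.9
ee_pos: [0.2539, -0.4541, 0.2318]
orientation: [2.262, 1.57, -0.273]
contact_force: [-0.4, -0.0, 0.2]
width: 0.012
```

>>> {"api": "arm_command", "payload": {"rows": [[-1, [0.25, 0.5, 0], 0.06], [-1, [0.5, 1, 0], 0.12], [-1, [0.5, 1, 0], 0.12], [-1, [0.5, 1, 0], 0.12], [-1, [0.5, 1, 0], 0.12], [-1, [0.5, 1, 0], 0.12]]}}

```text
clock: 2.4
ee_pos: [0.3537, -0.2542, 0.2318]
orientation: [2.168, 1.569, 0.01]
contact_force: [-0.5, -0.3, -0.1]
width: -0.0001
```

>>> {"api": "arm_command", "payload": {"rows": [[-1, [0.25, 0.5, 0], 0.06], [-1, [0.5, 1, 0], 0.129], [-1, [0.5, 1, 0], 0.129], [-1, [0.5, 1, 0], 0.129], [-1, [0.5, 1, 0], 0.129], [-1, [0.5, 1, 0], 0.129]]}}

```text
clock: 2.9
ee_pos: [0.4537, -0.0538, 0.2315]
orientation: [2.597, 1.57, 0.846]
contact_force: [-0.1, -1.0, 0.2]
width: -0.0002
```

>>> {"api": "arm_command", "payload": {"rows": [[-1, [0.05, 0.2, 0], 0], [-1, [0.05, 0.2, -0.1], 0], [-1, [0.05, 0.2, -0.3], 0], [-1, [0.05, 0.2, -0.5], 0], [-1, [0.05, 0.2, -0.6], 0], [-1, [0.05, 0.2, -0.67], 0], [-1, [0.05, 0.2, -0.67], 0], [-1, [0.05, 0.2, -0.67], 0]]}}

```text
clock: 3.57
ee_pos: [0.4624, -0.0177, 0.0974]
orientation: [-1.395, 1.57, 3.133]
contact_force: [1.0, 0.4, 0.7]
width: -0.0001
```

```bash
python3 - <<'E'
from h import *
from rig import r
p=np.array(r.read_state()["ee_pos"]); print(p,(p[:2]-S0)@rz(SA))
for y in (-.02,-.045,-.049,-.052): print(y,((w((-.04,y,.097))-p)/.2).round(3))
E
```

```text
[ 0.46240173 -0.01765467  0.09743911] [-0.0413896   0.02646556]
-0.02 [-0.036 -0.23  -0.002]
-0.045 [-0.059 -0.352 -0.002]
-0.049 [-0.063 -0.372 -0.002]
-0.052 [-0.066 -0.387 -0.002]
```

>>> {"api": "arm_command", "payload": {"rows": [[-1, [-0.008, -0.05, 0], 0], [-1, [-0.016, -0.1, 0], 0], [-1, [-0.024, -0.15, 0], 0], [-1, [-0.032, -0.2, 0], 0], [-1, [-0.04, -0.24, 0], 0], [-1, [-0.046, -0.28, 0], 0], [-1, [-0.052, -0.31, 0], 0], [-1, [-0.056, -0.33, 0], 0], [-1, [-0.058, -0.345, 0], 0], [-1, [-0.058, -0.345, 0], 0]]}}

```text
clock: 4.4
ee_pos: [0.4507, -0.0871, 0.0972]
orientation: [-0.731, 1.57, -2.486]
contact_force: [-0.9, 0.6, -0.3]
width: 0.0003
```

>>> {"api": "arm_command", "payload": {"rows": [[-1, [-0.001, -0.007, 0], 0], [-1, [-0.002, -0.013, 0], 0], [-1, [-0.002, -0.013, 0], 0]]}}

```text
clock: 4.65
ee_pos: [0.4504, -0.0891, 0.0972]
orientation: [-1.39, 1.571, 3.139]
contact_force: [1.1, 0.4, -1.1]
width: 0.0
```

```bash
cat > look.py <<'E'
from h import *
from rig import r
import sys
s=r.read_state(); p=np.array(s["ee_pos"]); print(p.round(4),((p[:2]-S0)@rz(SA)).round(4),np.round(s["contact_force"],1),"q",np.round(s["qpos"],2))
c=r.capture("top"); np.savez(sys.argv[1]+".npz",**c); cv2.imwrite("pics/"+sys.argv[1]+".png",cv2.cvtColor(c["frame"],cv2.COLOR_RGB2BGR))
E
python3 look.py t1; python3 - <<'E'
from h import *
c=load("t1.npz"); P,uv=cloud(c,box(280,200,400,310)); q=(P[:,:2]-S0)@rz(SA)
k=(P[:,2]>.105)&(P[:,2]<.125); print("tab",k.sum(),np.percentile(q[k],[5,50,95],axis=0))
E
```

```text
[ 0.4504 -0.0891  0.0972] [-0.04  -0.046] [ 1.1  0.4 -1.1] q [-0.25 -0.3   2.05 -0.    1.39 -0.07]Traceback (most recent call last):
  File "<stdin>", line 3, in <module>
    return _quantile_unchecked(
        a, q, axis, out, overwrite_input, method, keepdims, weights)
    return _ureduce(a,
                    func=_quantile_ureduce_func,
    ...<5 lines>...
                    overwrite_input=overwrite_input,
                    method=method)
    r = func(a, **kwargs)
    result = _quantile(arr,
                       quantiles=q,
    ...<2 lines>...
                       out=out,
                       weights=wgt)
    slices_having_nans = np.isnan(arr[-1, ...])
                                  ~~~^^^^^^^^^
IndexError: index -1 is out of bounds for axis 0 with size 0
```

>>> {"api": "arm_command", "payload": {"rows": [[-1, [-0.001, -0.007, 0], 0], [-1, [-0.002, -0.014, 0], 0], [-1, [-0.002, -0.014, 0], 0]]}}

```text
clock: 4.95
ee_pos: [0.45, -0.0921, 0.0973]
orientation: [-1.733, 1.571, 2.796]
contact_force: [0.2, 0.7, 0.0]
width: 0.0001
```

>>> {"api": "arm_command", "payload": {"rows": [[-1, [-0.001, -0.005, 0], 0], [-1, [-0.001, -0.005, 0], 0]]}}

```text
clock: 5.12
ee_pos: [0.4499, -0.0925, 0.0973]
orientation: [-3.08, 1.57, 1.449]
contact_force: [0.2, 5.3, -0.4]
width: 0.0002
```

>>> {"api": "arm_command", "payload": {"rows": [[-1, [-0.001, -0.005, 0], 0], [-1, [-0.001, -0.005, 0], 0]]}}

```text
clock: 5.28
ee_pos: [0.4498, -0.0927, 0.0973]
orientation: [-3.129, 1.568, 1.4]
contact_force: [1.9, 14.8, 0.3]
width: -0.0003
```

>>> {"api": "arm_command", "payload": {"rows": [[-1, [0.01, 0.05, 0], 0], [-1, [0.01, 0.05, 0.1], 0], [-1, [0.02, 0.1, 0.3], 0], [0.5, [0.2, 0.5, 0.3], 0], [0.5, [0.39, 0.99, 0.3], 0], [0.5, [0.39, 0.99, 0.3], 0], [0.5, [0.39, 0.99, 0.3], 0], [0.5, [0.39, 0.99, 0.3], 0], [0.5, [0.39, 0.99, 0.3], 0]]}}

```text
clock: 6.03
ee_pos: [0.5286, 0.1081, 0.157]
orientation: [-2.761, 1.57, 1.771]
contact_force: [0.5, -0.5, 0.0]
width: 0.0638
```

```bash
python3 look.py t2; python3 - <<'E'
from h import *
c=load("t2.npz"); P,uv=cloud(c,box(280,200,400,310)); q=(P[:,:2]-S0)@rz(SA)
k=(P[:,2]>.105)&(P[:,2]<.123)&(abs(q[:,0]+.04)<.02); print("tab",k.sum(),np.percentile(q[k],[5,50,95],axis=0))
cv2.imwrite("pics/b2.png",cv2.resize(c["frame"][190:310,210:385,::-1],None,fx=4.5,fy=4.5,interpolation=cv2.INTER_CUBIC))
E
```

```text
[0.5286 0.1081 0.157 ] [0.0005 0.1623] [ 0.5 -0.5  0. ] q [ 0.15 -0.15  1.83  0.    1.47  0.33]
tab 73 [[-0.05209652 -0.06725704]
 [-0.03892189 -0.0633155 ]
 [-0.02598127 -0.05977056]]
```

View pics/b2.png

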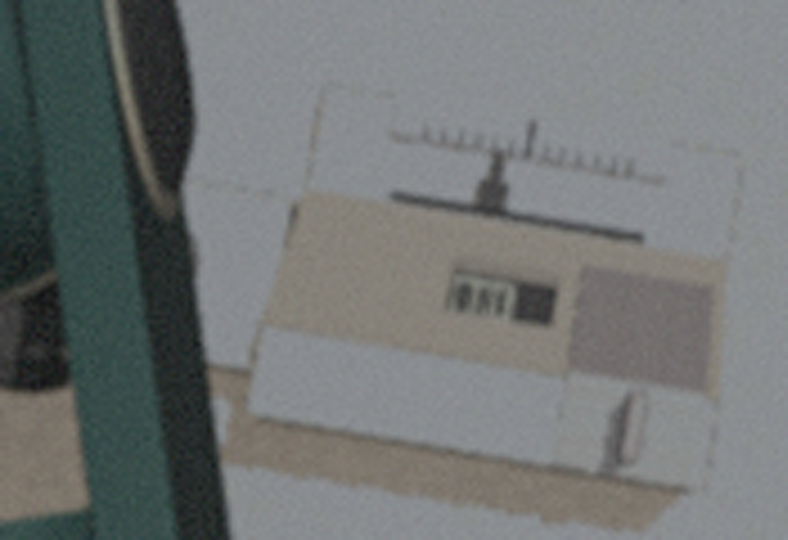

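>>> {"api": "arm_command", "payload": {"rows": [[0.5, [-0.005, -0.013, -0.1], 0], [0.5, [-0.005, -0.013, -0.25], 0], [0.5, [-0.005, -0.013, -0.4], 0], [0.5, [-0.005, -0.013, -0.485], 0], [0.5, [-0.005, -0.013, -0.485], 0], [0.5, [-0.005, -0.013, -0.485], 0], [-0.3, [-0.005, -0.013, -0.485], 0], [-0.3, [-0.005, -0.013, -0.485], 0], [-0.3, [-0.005, -0.013, -0.485], 0], [-0.3, [-0.005, -0.013, -0.485], 0]], "squeeze": 30}}

```text
clock: 6.92
ee_pos: [0.5276, 0.1014, 0.0622]
orientation: [1.775, 1.568, 0.02]
contact_force: [-0.1, -1.7, 6.0]
width: 0.0352
```

```bash
python3 look.py t3; python3 - <<'E'
from h import *
from rig import r
c=load("t3.npz"); c2=r.capture("side"); np.savez("s3.npz",**c2)
cv2.imwrite("pics/s3.png",cv2.resize(c2["frame"][190:320,230:400,::-1],None,fx=4.5,fy=4.5,interpolation=cv2.INTER_CUBIC))
s=r.read_state();print(s["ee_pos"],s["contact_force"],s["clock"])
E
```

```text
[0.5276 0.1014 0.0622] [0.0007 0.1555] [-0.1 -1.7  6. ] q [ 0.14 -0.09  1.93 -0.    1.3   0.33]
[0.52753821 0.10134231 0.06225084] [-1.08466168 -2.17933506  6.29320903] 7.0167
```

View pics/s3.png

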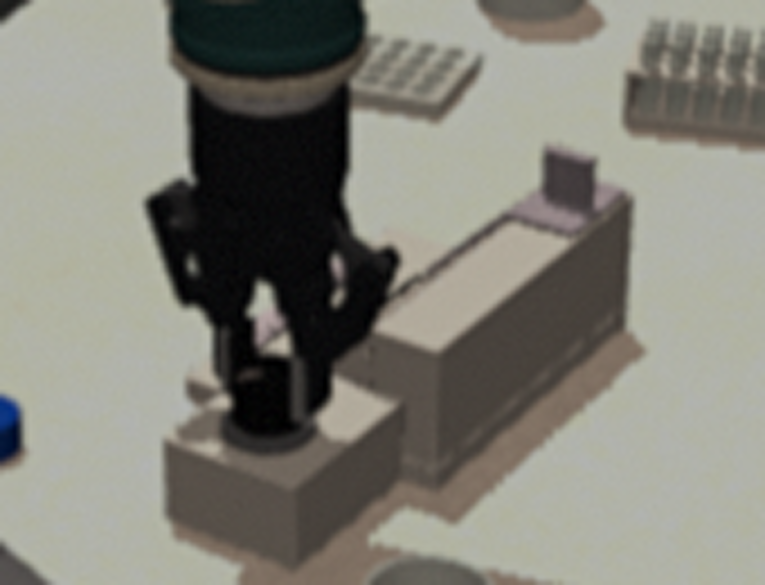

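>>> {"api": "arm_command", "payload": {"rows": [[0.1, [0, 0, 0.01], 0], [0.1, [0, 0, 0.01], 0], [0.1, [0.003, 0.02, 0.01], 0], [0.1, [0.003, 0.02, 0.01], 0], [0.1, [0.003, 0.02, 0.01], 0], [-0.3, [0.003, 0.02, 0.01], 0], [-0.3, [0.003, 0.02, 0.01], 0], [-0.3, [0.003, 0.02, 0.01], 0], [-0.3, [0.003, 0.02, 0.01], 0]]}}

```text
clock: 7.77
ee_pos: [0.5281, 0.1054, 0.0627]
orientation: [1.748, 1.569, -0.007]
contact_force: [7.4, -0.5, 0.1]
width: 0.0348
```

>>> {"api": "arm_command", "payload": {"rows": [[-0.3, [0, 0, 0], -0.035], [-0.3, [0, 0, 0], -0.07], [-0.3, [0, 0, 0], -0.105], [-0.3, [0, 0, 0], -0.14], [-0.3, [0, 0, 0], -0.175], [-0.3, [0, 0, 0], -0.21], [-0.3, [0, 0, 0], -0.245], [-0.3, [0, 0, 0], -0.28], [-0.3, [0, 0, 0], -0.315], [-0.3, [0, 0, 0], -0.335], [-0.3, [0, 0, 0], -0.344], [-0.3, [0, 0, 0], -0.344], [-0.3, [0, 0, 0], -0.344]]}}

```text
clock: 8.85
ee_pos: [0.5281, 0.1054, 0.0627]
orientation: [2.883, 1.568, 0.047]
contact_force: [7.6, -0.3, -1.4]
width: 0.0347
```

```bash
cat > toe.py <<'E'
from h import *
import sys
c=load(sys.argv[1]+".npz")
xs=np.arange(.105,.035,-.0005); ys=np.arange(.06,-.06,-.00025)
def rect(z):
    G=np.array([[w((x,y,z)) for y in ys] for x in xs]); m=proj(c,G.reshape(-1,3)).reshape(len(xs),len(ys),2).astype(np.float32)
    return cv2.remap(cv2.cvtColor(c["frame"],cv2.COLOR_RGB2GRAY),m[...,0].copy(),m[...,1].copy(),cv2.INTER_CUBIC).astype(float)
g=rect(.020); h=rect(.023)
def dark(img,x0,x1,lo=-.03,hi=.03):
    k=(xs>x0)&(xs<x1); p=img[k].mean(0); p=cv2.GaussianBlur(p[None],(0,0),2)[0]; d=np.median(p)-p; d[(ys<lo)|(ys>hi)]=0
    i=d.argmax(); wgt=np.clip(d-.4*d[i],0,None); wgt[abs(ys-ys[i])>.004]=0; return (wgt*ys).sum()/wgt.sum()
a=dark(g,.088,.097); b=dark(h,.074,.080); b2=dark(h,.058,.066); print("index %.4f pointer %.4f base %.4f"%(a,b,b2))
G=cv2.convertScaleAbs(cv2.resize(g,None,fx=1.65,fy=3.3),alpha=1.8); cv2.imwrite("pics/toe_"+sys.argv[1]+".png",G)
E
python3 look.py t4; for i in top0 t2 t4; do python3 toe.py $i; done
```

```text
[0.5281 0.1054 0.0627] [0.0005 0.1595] [ 7.6 -0.3 -1.4] q [ 0.15 -0.09  1.92 -0.    1.3   1.41]
index -0.0004 pointer 0.0126 base 0.0148
index -0.0004 pointer 0.0126 base 0.0135
index -0.0005 pointer -0.0002 base 0.0013
```

View pics/toe_t4.png

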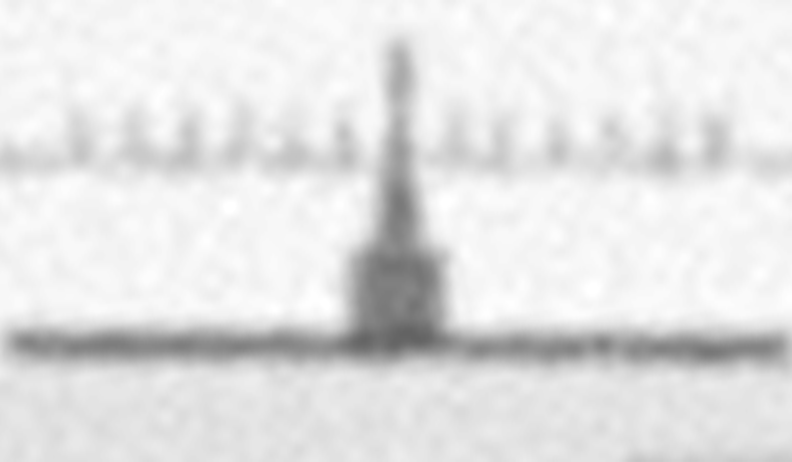

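>>> {"api": "arm_command", "payload": {"rows": [[0.3, [0, 0, 0], 0], [0.3, [0, 0, 0], 0], [0.3, [0, 0, 0], 0], [0.5, [0, 0, 0.15], 0], [0.5, [0, 0, 0.3], 0], [0.5, [0, 0, 0.5], 0], [0.5, [0.08, 0.3, 0.5], -0.04], [0.5, [0.16, 0.6, 0.5], -0.08], [0.5, [0.255, 0.928, 0.5], -0.12], [0.5, [0.255, 0.928, 0.5], -0.16], [0.5, [0.255, 0.928, 0.5], -0.2], [0.5, [0.255, 0.928, 0.5], -0.24], [0.5, [0.255, 0.928, 0.5], -0.253], [0.5, [0.255, 0.928, 0.5], -0.253], [0.5, [0.255, 0.928, 0.5], -0.253], [0.5, [0.255, 0.928, 0.5], -0.253]]}}

```text
clock: 10.23
ee_pos: [0.5782, 0.2908, 0.1623]
orientation: [0.415, 1.571, 3.07]
contact_force: [-0.7, -0.3, 0.7]
width: 0.0643
```

```bash
python3 look.py t5; python3 toe.py t5; python3 - <<'E'
from rig import r
import numpy as np
from scipy.spatial.transform import Rotation as Ro
s=r.read_state();R=Ro.from_euler("xyz",s["orientation"]).as_matrix(); print("jaw yaw",np.degrees(np.arctan2(R[1,1],R[0,1])), s["width"])
E
```

```text
[0.5782 0.2908 0.1623] [0.0155 0.3509] [-0.7 -0.3  0.7] q [0.43 0.08 1.59 0.   1.47 2.48]
index -0.0005 pointer -0.0002 base 0.0002
jaw yaw -117.89828230714902 0.0644413068605974
```

>>> {"api": "arm_command", "payload": {"rows": [[0.5, [0.005, 0, -0.1], 0], [0.5, [0.005, 0, -0.25], 0], [0.5, [0.005, 0, -0.4], 0], [0.5, [0.005, 0, -0.5], 0], [0.5, [0.005, 0, -0.545], 0], [0.5, [0.005, 0, -0.545], 0], [0.5, [0.005, 0, -0.545], 0], [-0.4, [0.005, 0, -0.545], 0], [-0.4, [0.005, 0, -0.545], 0], [-0.4, [0.005, 0, -0.545], 0], [-0.4, [0.005, 0, -0.545], 0], [-0.4, [0.005, 0, -0.545], 0], [-0.4, [0.005, 0, -0.545], 0]], "squeeze": 70}}

```text
clock: 11.37
ee_pos: [0.5798, 0.2913, 0.0549]
orientation: [-2.219, 1.569, 0.434]
contact_force: [-1.5, -1.1, 6.3]
width: 0.027
```

>>> {"api": "arm_command", "payload": {"rows": [[-0.4, [0, 0, 0.05], 0], [-0.4, [0, 0, 0.15], 0], [-0.4, [0, 0, 0.3], 0], [-0.4, [0, 0, 0.45], 0], [-0.4, [0, 0, 0.5], 0], [-0.4, [0.04, -0.12, 0.5], 0.02], [-0.4, [0.09, -0.28, 0.5], 0.04], [-0.4, [0.14, -0.44, 0.5], 0.06], [-0.4, [0.2, -0.6, 0.5], 0.08], [-0.4, [0.26, -0.76, 0.5], 0.096], [-0.4, [0.33, -0.9, 0.5], 0.096], [-0.4, [0.33, -0.9, 0.5], 0.096], [-0.4, [0.33, -0.9, 0.5], 0.096]]}}

```text
clock: 12.45
ee_pos: [0.6455, 0.1096, 0.153]
orientation: [0.236, 1.57, -3.095]
contact_force: [-0.4, -0.0, -1.3]
width: 0.0271
```

>>> {"api": "arm_command", "payload": {"rows": [[-0.4, [0, -0.12, 0], 0], [-0.4, [0, -0.28, 0], 0], [-0.4, [0, -0.44, 0], 0], [-0.4, [0, -0.6, 0], 0], [-0.4, [0, -0.76, 0], 0], [-0.4, [0, -0.88, 0], 0], [-0.4, [0, -0.94, 0], 0], [-0.4, [0, -0.95, 0], 0], [-0.4, [0, -0.95, 0], 0], [-0.4, [0, -0.95, 0], 0]]}}

```text
clock: 13.28
ee_pos: [0.6452, -0.0776, 0.1533]
orientation: [-1.178, 1.57, 1.778]
contact_force: [0.2, 0.4, -1.5]
width: 0.027
```

```bash
python3 look.py t6; python3 - <<'E'
from h import *
from rig import r
from scipy.spatial.transform import Rotation as Ro
s=r.read_state();R=Ro.from_euler("xyz",s["orientation"]).as_matrix(); print("jaw yaw",np.degrees(np.arctan2(R[1,1],R[0,1])), s["width"])
c=r.capture("side"); np.savez("s6.npz",**c); t=load("t6.npz")
cv2.imwrite("pics/s6.png",np.hstack([cv2.resize(c["frame"][130:350,180:400,::-1],(400,400)),cv2.resize(t["frame"][120:300,240:420,::-1],(400,400))]))
E
```

```text
[ 0.6452 -0.0776  0.1533] [0.1494 0.0013] [ 0.2  0.4 -1.5] q [-0.16  0.09  1.59  0.    1.46  1.6 ]
jaw yaw -100.64026880892102 0.02701325141284586
```

View pics/s6.png

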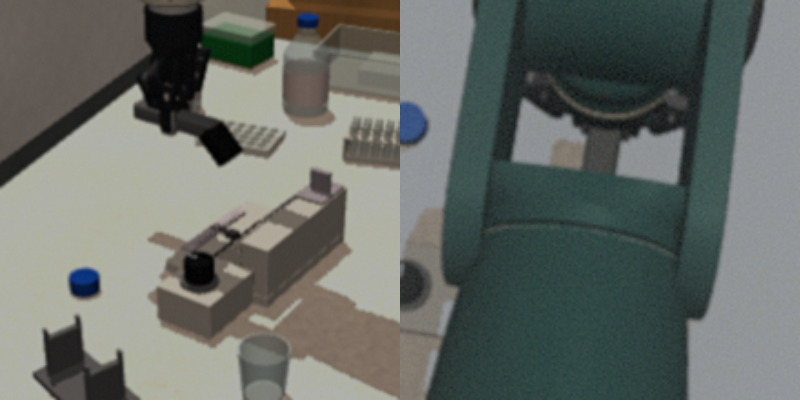

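```bash
python3 - <<'E'
from h import *
c=load("s6.npz"); P,_=cloud(c,box(180,130,330,260)); q=np.c_[(P[:,:2]-S0)@rz(SA),P[:,2]]
k=(abs(q[:,1])<.03)&(q[:,2]>.09)&(q[:,2]<.2)&(q[:,0]>.02)&(q[:,0]<.24); q=q[k]; print(len(q))
for x in np.arange(.04,.225,.01):
    m=abs(q[:,0]-x)<.005
    if m.sum()>3: print(round(x,3),m.sum(),"z",np.percentile(q[m,2],[3,50,97]).round(4),"y",np.percentile(q[m,1],[3,50,97]).round(4))
h=q[((q[:,0]>.085)&(q[:,0]<.13))|((q[:,0]>.165)&(q[:,0]<.215))]; side=h[(h[:,1]>.011)&(h[:,1]<.0175)]
print("side y slope",np.polyfit(side[:,0],side[:,1],1))
E
```

```text
941
0.05 43 z [0.139  0.1444 0.1505] y [-0.0122  0.0091  0.0208]
0.06 93 z [0.1333 0.1516 0.1611] y [-0.0107  0.0125  0.0228]
0.07 94 z [0.1328 0.161  0.1702] y [-0.012   0.0148  0.023 ]
0.08 98 z [0.1402 0.1686 0.1785] y [-0.0105  0.0171  0.0228]
0.09 56 z [0.1503 0.176  0.1817] y [-0.006   0.0153  0.021 ]
0.1 53 z [0.1566 0.1732 0.182 ] y [-0.0061  0.0145  0.0201]
0.11 46 z [0.1602 0.1789 0.1818] y [-0.0057  0.0145  0.0189]
0.12 46 z [0.1598 0.1731 0.1827] y [-0.0059  0.0142  0.0183]
0.13 49 z [0.1611 0.178  0.1963] y [-0.0072  0.0139  0.0269]
0.14 150 z [0.156  0.1808 0.199 ] y [-0.0235  0.0159  0.0293]
0.15 65 z [0.1578 0.1814 0.1997] y [-0.0154  0.0233  0.0296]
0.16 13 z [0.1582 0.1834 0.1953] y [-0.0164  0.0185  0.0293]
0.17 23 z [0.1587 0.1689 0.1791] y [0.013  0.0164 0.0197]
0.18 25 z [0.1589 0.1685 0.1798] y [0.0104 0.0148 0.0199]
0.19 30 z [0.1586 0.1716 0.1812] y [0.0104 0.0146 0.0186]
0.2 35 z [0.1612 0.176  0.1826] y [0.0004 0.0139 0.0176]
0.21 22 z [0.1602 0.1708 0.1813] y [0.0003 0.0139 0.0167]
side y slope [-0.00431961  0.01542393]
```

>>> {"api": "arm_command", "payload": {"rows": [[-0.4, [0, -0.006, -0.03], 0], [-0.4, [0, -0.006, -0.07], 0], [-0.4, [0, -0.006, -0.11], 0], [-0.4, [0, -0.006, -0.15], 0], [-0.4, [0, -0.006, -0.18], 0], [-0.4, [0, -0.006, -0.195], 0], [-0.4, [0, -0.006, -0.2], 0], [-0.4, [0, -0.006, -0.2], 0], [-0.4, [0, -0.006, -0.2], 0], [-0.4, [0, -0.006, -0.2], 0], [-0.4, [0, -0.006, -0.2], 0], [-0.4, [0, -0.006, -0.2], 0]]}}

```text
clock: 14.38
ee_pos: [0.6453, -0.0802, 0.1136]
orientation: [-3.047, 1.57, -0.092]
contact_force: [1.0, 0.1, -1.0]
width: 0.0272
```

```bash
python3 look.py t7; python3 - <<'E'
from h import *
from rig import r
c=r.capture("side"); np.savez("s7.npz",**c)
P,_=cloud(c,box(180,130,340,290)); q=np.c_[(P[:,:2]-S0)@rz(SA),P[:,2]]
k=(abs(q[:,1])<.025)&(q[:,2]>.07)&(q[:,2]<.16)&(q[:,0]>.02)&(q[:,0]<.24); q=q[k]
for x in np.arange(.04,.225,.02):
    m=abs(q[:,0]-x)<.006
    if m.sum()>3: print(round(x,3),m.sum(),"z",np.percentile(q[m,2],[3,50,97]).round(4),"y",np.percentile(q[m,1],[3,50,97]).round(4))
# wireframe of expected head tip: lens & label
print("lens px",proj(c,[w((.0588,0,.0938))]),"label px",proj(c,[w((.0093,0,.0443))]))
cv2.imwrite("pics/s7.png",cv2.resize(c["frame"][180:290,230:370,::-1],None,fx=5,fy=5,interpolation=cv2.INTER_CUBIC))
E
```

```text
[ 0.6453 -0.0802  0.1136] [ 0.1499 -0.0013] [ 1.   0.1 -1. ] q [-0.16  0.12  1.63  0.    1.39  1.59]
0.06 105 z [0.0916 0.1104 0.1197] y [-0.015   0.0083  0.02  ]
0.08 110 z [0.1019 0.1293 0.1396] y [-0.0139  0.0115  0.02  ]
0.1 56 z [0.1196 0.1353 0.142 ] y [-0.0078  0.0114  0.0174]
0.12 49 z [0.1197 0.1373 0.143 ] y [-0.0101  0.0106  0.0174]
0.14 137 z [0.1169 0.1405 0.1581] y [-0.0198  0.0137  0.0241]
0.16 15 z [0.1131 0.1434 0.1542] y [-0.0195 -0.0135  0.024 ]
0.18 31 z [0.1188 0.1294 0.1399] y [0.01   0.0123 0.0162]
0.2 41 z [0.1204 0.1342 0.1418] y [0.001  0.0119 0.0165]
lens px [[307.28653074 231.81443699]] label px [[324.27204736 255.23721271]]
```

View pics/s7.png

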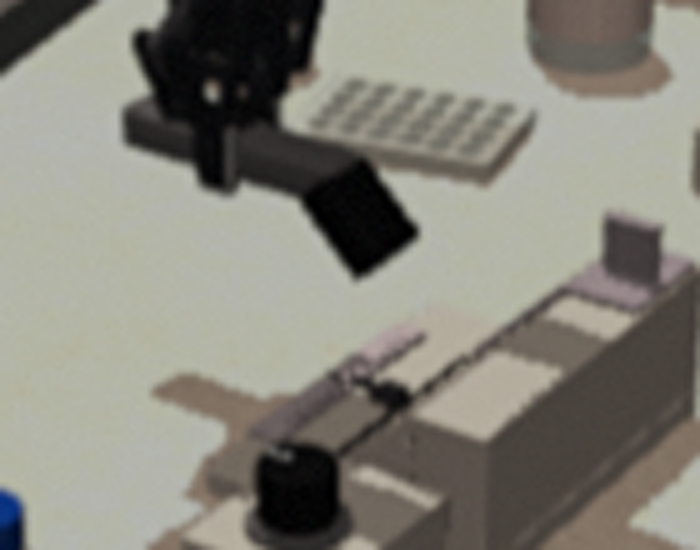

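>>> {"api": "arm_command", "payload": {"rows": [[-0.4, [-0.001, 0.008, -0.003], 0], [-0.4, [-0.001, 0.008, -0.003], 0], [-0.4, [-0.001, 0.008, -0.003], 0], [-0.4, [-0.001, 0.008, -0.003], 0], [-0.4, [-0.001, 0.008, -0.003], 0], [-0.4, [-0.001, 0.008, -0.003], 0], [-0.4, [-0.001, 0.008, -0.003], 0], [-0.4, [-0.001, 0.008, -0.003], 0], [-0.4, [-0.001, 0.008, -0.003], 0], [-0.4, [-0.001, 0.008, -0.003], 0], [-0.4, [-0.001, 0.008, -0.003], 0], [-0.4, [-0.001, 0.008, -0.003], 0], [-0.4, [-0.001, 0.008, -0.003], 0], [-0.4, [-0.001, 0.008, -0.003], 0], [-0.4, [-0.001, 0.008, -0.003], 0], [-0.4, [-0.001, 0.008, -0.003], 0], [-0.4, [-0.001, 0.008, -0.003], 0], [-0.4, [-0.001, 0.008, -0.003], 0], [-0.4, [-0.001, 0.008, -0.003], 0], [-0.4, [-0.001, 0.008, -0.003], 0]]}}

```text
clock: 16.15
ee_pos: [0.645, -0.0786, 0.1127]
orientation: [-3.02, 1.571, -0.065]
contact_force: [-0.2, 0.1, -1.9]
width: 0.0271
```

```bash
python3 look.py t8; python3 - <<'E'
from h import *
from rig import r
c=r.capture("side"); np.savez("s8.npz",**c)
P,_=cloud(c,box(180,130,340,290)); q=np.c_[(P[:,:2]-S0)@rz(SA),P[:,2]]
k=(abs(q[:,1])<.025)&(q[:,2]>.07)&(q[:,2]<.16)&(q[:,0]>.02)&(q[:,0]<.24); q=q[k]
for x in (.1,.12,.18,.2):
    m=abs(q[:,0]-x)<.006; print(x,"z",np.percentile(q[m,2],[3,50,97]).round(4),"y",np.percentile(q[m,1],[3,50,97]).round(4))
E
```

```text
[ 0.645  -0.0786  0.1127] [0.1494 0.0003] [-0.2  0.1 -1.9] q [-0.16  0.12  1.63  0.    1.39  1.6 ]
0.1 z [0.1184 0.1365 0.1419] y [-0.008   0.0136  0.0178]
0.12 z [0.1199 0.137  0.1418] y [-0.0065  0.0127  0.0179]
0.18 z [0.1203 0.1297 0.1383] y [0.0103 0.014  0.0172]
0.2 z [0.1192 0.1326 0.1414] y [0.0024 0.014  0.0174]
```

>>> {"api": "arm_command", "payload": {"rows": [[-0.4, [0, 0, 0.03], 0], [-0.4, [0, 0, 0.1], 0], [-0.4, [0, 0, 0.17], 0], [-0.4, [0, 0, 0.2], 0], [-0.4, [0, 0.1, 0.2], 0], [-0.4, [0, 0.25, 0.2], 0], [-0.4, [0, 0.41, 0.2], 0], [-0.4, [0, 0.57, 0.2], 0], [-0.4, [0, 0.73, 0.2], 0], [-0.4, [0, 0.85, 0.2], 0], [-0.4, [0, 0.92, 0.2], 0], [-0.4, [0, 0.92, 0.2], 0]]}}

```text
clock: 17.25
ee_pos: [0.6451, 0.1079, 0.1536]
orientation: [-2.425, 1.57, 0.532]
contact_force: [-0.0, -0.5, -1.8]
width: 0.027
```

>>> {"api": "arm_command", "payload": {"rows": [[-0.4, [-0.03, 0.12, 0], -0.01], [-0.4, [-0.09, 0.28, 0], -0.03], [-0.4, [-0.14, 0.44, 0], -0.05], [-0.4, [-0.2, 0.6, 0], -0.07], [-0.4, [-0.26, 0.76, 0], -0.09], [-0.4, [-0.31, 0.88, 0], -0.096], [-0.4, [-0.326, 0.93, 0], -0.096], [-0.4, [-0.326, 0.93, 0], -0.096], [-0.4, [-0.326, 0.93, 0], -0.096], [-0.4, [-0.326, 0.93, 0], -0.096], [-0.4, [-0.326, 0.93, 0], -0.096], [-0.4, [-0.326, 0.93, 0], -0.096]]}}

```text
clock: 18.25
ee_pos: [0.5804, 0.2903, 0.1528]
orientation: [2.894, 1.571, -0.737]
contact_force: [-0.2, 0.8, -2.6]
width: 0.0272
```

```bash
python3 look.py t9; python3 - <<'E'
from rig import r
import numpy as np
from scipy.spatial.transform import Rotation as Ro
s=r.read_state();R=Ro.from_euler("xyz",s["orientation"]).as_matrix(); print("jaw yaw",np.degrees(np.arctan2(R[1,1],R[0,1])), s["width"],((np.array([.5798,.2913,.0551])-s["ee_pos"])/.2).round(4))
E
```

```text
[0.5804 0.2903 0.1528] [0.0177 0.3509] [-0.2  0.8 -2.6] q [ 0.42  0.09  1.6  -0.    1.45  2.49]
jaw yaw -118.04909799377276 0.027043011193643746 [-0.0023  0.004  -0.4882]
```

>>> {"api": "arm_command", "payload": {"rows": [[-0.4, [-0.003, 0.005, 0], 0], [-0.4, [-0.003, 0.005, -0.1], 0], [-0.4, [-0.003, 0.005, -0.22], 0], [-0.4, [-0.003, 0.005, -0.33], 0], [-0.4, [-0.003, 0.005, -0.4], 0], [-0.4, [-0.003, 0.005, -0.44], 0], [-0.4, [-0.003, 0.005, -0.465], 0], [-0.4, [-0.003, 0.005, -0.465], 0], [-0.4, [-0.003, 0.005, -0.465], 0]]}}

```text
clock: 19.05
ee_pos: [0.5796, 0.2926, 0.0606]
orientation: [-2.2, 1.57, 0.453]
contact_force: [0.9, -0.0, -1.4]
width: 0.0273
```

>>> {"api": "arm_command", "payload": {"rows": [[-0.4, [0, 0, -0.01], 0], [-0.4, [0, 0, -0.02], 0], [-0.4, [0, 0, -0.023], 0], [-0.4, [0, 0, -0.023], 0]]}}

```text
clock: 19.38
ee_pos: [0.5792, 0.2924, 0.0552]
orientation: [-2.241, 1.571, 0.412]
contact_force: [-0.3, 0.1, -1.1]
width: 0.0271
```

>>> {"api": "arm_command", "payload": {"rows": [[-0.4, [0.003, -0.005, -0.003], 0], [-0.4, [0.003, -0.005, -0.003], 0]]}}

```text
clock: 19.55
ee_pos: [0.5801, 0.2915, 0.055]
orientation: [-1.94, 1.57, 0.713]
contact_force: [-1.2, 0.3, 1.6]
width: 0.0269
```

>>> {"api": "arm_command", "payload": {"rows": [[-0.4, [0, 0, -0.003], 0], [-0.4, [0, 0, -0.003], 0]]}}

```text
clock: 19.72
ee_pos: [0.5801, 0.2915, 0.0549]
orientation: [-2.207, 1.57, 0.446]
contact_force: [-4.8, -1.0, 8.3]
width: 0.0269
```

>>> {"api": "arm_command", "payload": {"rows": [[-0.4, [0, 0, 0.002], 0], [-0.2, [0, 0, 0.002], 0], [0, [0, 0, 0.002], 0], [0.3, [0, 0, 0.002], 0], [0.3, [0, 0, 0.002], 0], [0.3, [0, 0, 0.002], 0], [0.3, [0, 0, 0.1], 0], [0.3, [0, 0, 0.25], 0], [0.3, [0, 0, 0.45], 0], [0.3, [0, 0, 0.65], 0], [0.3, [0, 0, 0.8], 0], [0.3, [-0.2, 0.2, 0.8], 0], [0.3, [-0.4, 0.4, 0.8], 0], [0.3, [-0.6, 0.6, 0.8], 0], [0.3, [-0.6, 0.6, 0.8], 0], [0.3, [-0.6, 0.6, 0.8], 0]]}}

```text
clock: 21.05
ee_pos: [0.4558, 0.4151, 0.2142]
orientation: [-0.585, 1.569, 2.072]
contact_force: [0.3, 0.5, -0.2]
width: 0.0553
```

```bash
python3 look.py t10; python3 toe.py t10; python3 - <<'E'
from h import *
from rig import r
c=load("t10.npz"); s=r.capture("side")
Q,_=cloud(c,box(110,180,195,280)); k=(Q[:,2]>.0815)&(Q[:,2]<.089); print(k.sum(),cv2.minAreaRect(Q[k,:2].astype(np.float32)*1000) if k.sum()>50 else "")
if k.sum()>50: print("plane",np.linalg.lstsq(np.c_[Q[k,:2],np.ones(k.sum())],Q[k,2],rcond=None)[0])
P,uv=cloud(c,box(280,200,400,310)); q=(P[:,:2]-S0)@rz(SA)
k=(P[:,2]>.105)&(P[:,2]<.123)&(abs(q[:,0]+.04)<.02); print("tab",k.sum(),np.median(q[k],axis=0))
c0=load("top0.npz")
for n,b in dict(cap=(228,160,258,190),beaker=(160,290,210,340),plate=(440,140,500,215),rack=(465,245,520,315)).items():
    A=[cloud(x,box(*b))[0] for x in(c0,c)]; print(n,[a[a[:,2]>.008].mean(0).round(4) for a in A])
a=cv2.resize(c["frame"][140:340,100:400,::-1],(600,400)); b=cv2.resize(s["frame"][160:400,140:460,::-1],None,fx=.8,fy=.8)
o=np.zeros((600,800,3),np.uint8); o[:400,:600]=a; o[400:592,:256]=b; cv2.imwrite("pics/f.png",o)
E
```

```text
[0.4558 0.4151 0.2142] [-0.1277  0.4506] [ 0.3  0.5 -0.2] q [ 0.7  -0.01  1.6   0.    1.55  2.75]
index -0.0004 pointer -0.0003 base 0.0000
835 ((578.5626831054688, 290.2526550292969), (28.491104125976562, 128.57676696777344), 61.38603973388672)
plane [0.00692634 0.01245708 0.07710458]
tab 71 [-0.0388417  -0.06340963]
cap [array([0.6865, 0.1104, 0.0221]), array([0.6864, 0.1104, 0.0219])]
beaker [array([0.3989, 0.2233, 0.0447]), array([0.3987, 0.2235, 0.0447])]
plate [array([ 0.6752, -0.3744,  0.0152]), array([ 0.6752, -0.3745,  0.0151])]
rack [array([ 0.4554, -0.4054,  0.0443]), array([ 0.4556, -0.4052,  0.0439])]
```

View pics/f.png

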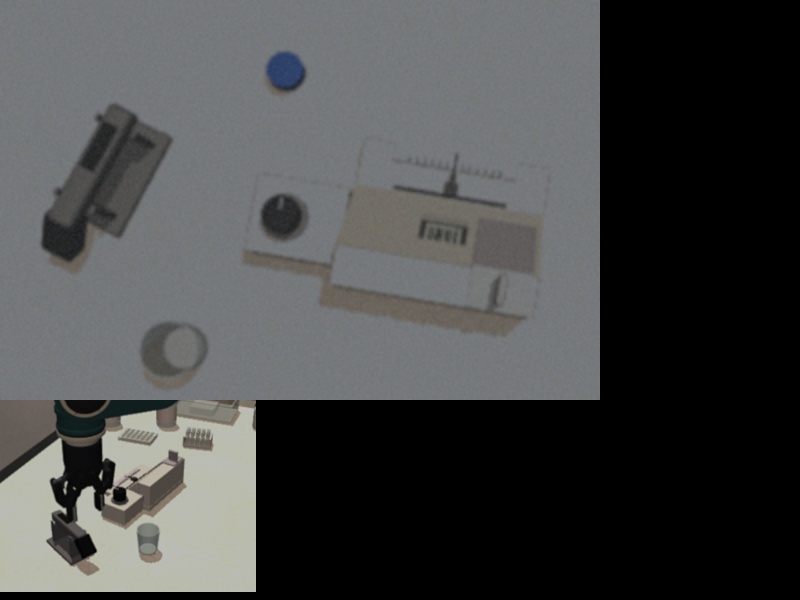

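```bash
python3 -c "
from rig import r
print(r.hand_in())"
```

```text
the job is handed in; nothing more can be done
None
```

The job is done and handed in at about 21 s of the 67 s allowed; the hand-in reports no verdict.

- **Cover:** I pushed the tab with the shut fingers until it met the stop, at about 15 N. The last camera check puts the tab 63.4 mm towards the stand's -y, and the window is clear. That figure agrees with full opening to within the measuring error.
- **Knob:** I turned it about 62° clockwise. In the last picture the pointer and index line lie about 0.1 mm apart, and the label shows mid-window. My first grip was about 4 mm off centre, so I opened, shifted and gripped again before turning.
- **Scan:** I held the wand level with its lens about 70 mm from the label. By my estimate the aim was within about 1 mm sideways and 0.5° of square. My first aim was about 2 mm off to one side, so I corrected it and then held still for about 1.6 s. Nothing touched the stand.
- **Wand:** It is back in both saddles and level, with its middle about 1 mm from where it started. The gripper let go and moved clear.
- **Bystanders:** The beaker, cap, well plate and tube rack all read within 0.3 mm of where they started.

The last picture and the measurements agreed, and none of the final checks failed.

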